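Clip the roof-tile mould plate into its press frame

TASK

Slide the green roof-tile mould plate along the loading deck of the wooden press frame so that it tips down into the pocket and its far edge goes in under the white lip while the plate still slopes; then press its near end down past the sprung brass catch until the plate lies flat on the pocket floor and the catch has sprung back over it. Do not disturb the board of finished tiles drying beside the frame.

Things in the scene. Friction and masses are not known exactly. Their poses are not given: they have to be found in the camera images.
- frame: Wooden press frame fixed to the table, 264 x 140 x 46 mm (its x, y, z). Origin: table height, under the pocket's centre; +x points along it to the white lip. Pocket x -66 to 66 mm, floor at z 10 mm, closed by a far wall at x 66. Side rails all along: inner faces y +-58 mm, 12 mm thick, tops z 46 mm (bolt heads 49).
- lip (a point): Middle of the lower front edge of the white lip at the pocket's far end: frame (54, 0, 23) mm. The lip overhangs the pocket by 12 mm (frame x 54 to 66), underside 13 mm above the pocket floor, top at z 34 mm. Axes as the frame's.
- deck_edge (a point): Middle of the edge where the loading deck ends and the pocket begins: frame (-66, 0, 34) mm. The deck is flat, at z 34 mm from frame x -186 to -66; at this edge it steps 24 mm down to the pocket floor. Axes as the frame's.
- plate: Loose green mould plate 130 x 100 x 8 mm, about 0.15 kg. Origin: centre of its underside; +x points to the edge that goes under the lip. It starts flat on the deck; pushed on 15 to 45 mm it tips over the deck edge, far edge down on the pocket floor, near end up to 25 mm above the deck. Six terracotta ribs 5 mm high on top, x -22 to 43 mm.
- plate_heel (a point): Middle of the plate's near end face (100 x 8 mm, the face to push on), half-way up: plate (-65, 0, 4) mm. Axes as the plate's. Pushed fully in against the far wall it lies at about x -64 mm in the frame, just past the deck edge, so that the near end drops off the deck.
- plate_tongue (a point): Middle of the plate's far lower edge, the one that goes under the lip: plate (65, 0, 0) mm. Axes as the plate's. Fully home it lies at x 64 to 66 mm, z 10 mm in the frame.
- plate_thumb (a point): Centre of the plain thumb strip on the plate's top, where to press: plate (-43, 0, 8) mm; the strip covers plate x -65 to -22 mm. Axes as the plate's. Flat in the pocket it lies at z 18 mm in the frame; with the near end still resting on the catch, about 15 mm higher.
- catch (a joint): Brass catch 30 mm wide in the pocket's near wall, mid-width: a sloped nose sticking 6 mm out from frame x -66, point at z 22 mm. The pushed-in plate's near end rests on its slope; about 5 to 15 N down on the thumb strip pushes it past, then it springs back over the plate's edge. Value in m: 0 = sprung out, up to 0.009 pushed back; 2.5 N preload, 250 N/m.
- tile_board: Loose wooden board 200 x 80 x 8 mm with eight terracotta tiles on it, 20 mm high in all, on the table beside the frame on its +y side. Origin: centre of its underside, x along it. To be left alone.
Not all that is in view belongs to the job. What is meant by the plate is not pink, and is the larger of those in its own colour.

How it is judged:
On the way:
1. the plate's far edge is under the lip while the plate still slopes down towards it (x of plate_tongue in the frame of frame above 0.057 m and z of plate_tongue in the frame of frame below 0.018 m and angle between plate's own z axis and vertical above 0.06 rad), for 0.1 s.
At the end, for the whole second after the job is handed in: The plate lies flat in the pocket (tilt under 0.03 rad), far lower edge at frame x over 60 mm and z under 13.5 mm, thumb strip at z under 20.5 mm; the catch is back out (under 3 mm); the plate is at rest; the tile board is within 20 mm of its start (angle between plate's own z axis and vertical below 0.03 rad and x of plate_tongue in the frame of frame above 0.06 m and z of plate_tongue in the frame of frame below 0.0135 m and z of plate_thumb in the frame of frame below 0.0205 m and value of joint catch below 0.003 m and linear speed of plate below 0.01 m/s and distance of tile_board from where it was at the start of the episode below 0.02 m); the robot touches nothing.
It fails at once if the board of drying tiles is moved by more than 20 mm (distance of tile_board from where it was at the start of the episode above 0.02 m).
It also fails if it takes over 45 s, if anything falls off the work surface, if the arm or the gripper's body presses on something with over 40 N, if the wrist force passes 120 N, or if a joint passes its speed limit or range.

ROBOT

A 7-joint arm with a two-finger parallel gripper is mounted at the origin on the work surface. World frame = base frame: x ahead of the robot, y to its left, z up, the work surface at z = 0. Lengths are in m, angles in rad, forces in N, time in s.
With the tool pointing down it reaches from about 0.425 to 0.95 m from the base axis. Payload 4.7 kg.
Tool frame: the origin (TCP) lies midway between the tips of the shut fingers; the grasp point (between the pads) lies 19 mm behind it; z points along the fingers, y is the line along which they close (so a half turn about z gives the same grasp; the last joint's range is limited). The gripper opens to 85 mm and grips with 20 to 120 N. Pads are 22 mm wide; open, the fingers measure 114 mm over their backs; the gripper's body (76 mm by 85 mm) begins 54 mm behind the grasp point. The pads swing forward as they close: fully open they stand 13 mm farther back than shut.
Start: joints at [-1.305, 0.469, -0.049, 1.532, 0.024, 1.141, -0.082], TCP at [0.196, 0.646, 0.231] pointing down, gripper open.
Joint ranges: [-2.59, 2.59], [-0.33, 1.99], [-1.39, 1.29], [0.1, 2.45], [-1.04, 4.18], [0.21, 1.99], [-2.66, 2.66]. Speed limits (rad/s): [2.57, 2.57, 3.14, 3.14, 3.14, 3.14, 3.14].

INTERFACE

Orientations are given as a 3x3 rotation matrix whose columns are the frame's x, y, z axes.
In Python, from workcell import manip, cams, finish_job, spotter gives the robot as it stands.
- The arm moves only by the tool servo_tool, never from a script. Its arguments are lists of equal length, an entry for each row: "turn": the turn, a rotation vector about the tool's x, y, z in rad, a list of three; "linear": the shift along the tool's x, y, z in m, a list of three; "hand": the closure, from 0 (fully open) to 1 (shut). A call has 1 to 5 rows; each row is the pose to reach, as a shift and turn from the pose commanded when the call began, along the tool's axes at that moment; what a row does not reach only later rows make up. A row lasts 1/8 s, in which the tool goes at most 62.5 mm and 10.7 degrees, less where a joint would pass 70% of its speed; a pose out of reach is approached as far as the arm can. A call with a gripper value outside its range is refused whole. The fingers move at their own pace and stop on an object; "squeeze" is the grip in N (left out, the last holds). Time passes only in rows, so rows that repeat a pose let the fingers close. It gives the time, the measured TCP pose, the force, the opening and the grip force at its end, in the units of the state.
- manip.state(): the state, without advancing time (a new reading comes with each control period).
- cams.grab_frame(name): name is "side" or "top"; returns (picture, depth): 400x640x3 uint8, red, green, blue; 400x640 float32, m along the optical axis (not along the pixel's ray), 0 where there is no reading.
- cams.get_calibration(name): a dict with "K" (3x3 intrinsics, pixels), "R" (3x3) and "t" (3): a world point X has camera coordinates R X + t. Camera axes: x right, y down, z forward; pixel columns grow to the right and rows downward; lengths in m; the calibration is good to about 2 mm. A picture is of the moment at which its call begins. get_calibration takes no time and is no camera call.
- finish_job(): hands the job in; it is judged then, once.
Trained networks look in the newest picture that a camera, given by its name, has taken for a name from the list of things; names that differ only in an ending like _2 or _b are one class to them, and where a whole thing is asked for, a point or a joint stands for the part that bears it (a point fixed in the world has none). Each returns a list of dicts, best first, with "score" (0 to 1); they miss things now and then, are a little off and sometimes report something else, mostly with a low value. They report only what shows in the picture. A call takes as long as a camera call. They do not tell look-alikes from the thing itself.
- spotter.search_frame(thing, camera): "point" ([x, y, z] in m, in the coordinates of the camera as it stood for that picture, good to about 4 mm: the middle of the surface that is visible of it).
- spotter.outline_of(thing, camera): "mask" (400x640 bool, what is visible of it).
The state is a dict: "t": time; "q": joint angles; "qd": joint speeds; "effort": joint torques, N m; "tcp_pos": TCP position; "tcp_rot": TCP orientation; "ft_force": force on the tool from outside, world axes, zero at the start; "moment": the same for the moment, N m; "gripper_width": opening from 0.0 (shut) to 1.0 (fully open); "grasp_force": force on a finger pad.
Only numpy, scipy, OpenCV 4.12 (cv2) and the standard library are available. Lean on these libraries where they do the work, as an engineer would, in place of code of your own. Each camera call takes 0.05 s, during which the arm holds its last target. There are 200 camera calls.

## Working session

There is one attempt and no reset: what is moved stays moved. The work goes in short steps, Python scripts to look and compute and a tool call to move; the robot and the scene stay as the last step left them, time stands still between calls to the robot, and variables do not carry over. Pictures are saved under pics/ and viewed, at most 10 in all, crops included, and the job is handed in when it is done.

Besides the shell and the picture viewer there is one more tool, called after "Emit:" as name(argument=value, ...) on one line, values as JSON. servo_tool: Moves the arm, as the interface text tells. Its arguments: {"type":"object","properties":{"turn":{"type":"array"},"linear":{"type":"array"},"hand":{"type":"array"},"squeeze":{"type":"number"}},"required":["turn","linear","hand"]}

```bash
mkdir -p pics; cat > h.py <<'E'
import numpy as np,cv2
from workcell import manip,cams,finish_job,spotter
def grab(n,f=None):
    p,d=cams.grab_frame(n)
    if f: cv2.imwrite('pics/'+f,p[:,:,::-1])
    return p,d
def w(n,pc):
    c=cams.get_calibration(n); return (np.asarray(pc)-c['t'])@np.asarray(c['R'])
def cloud(n,d,m):
    c=cams.get_calibration(n);K=np.asarray(c['K'])
    v,u=np.nonzero(m&(d>0));z=d[v,u]
    return w(n,np.c_[(u-K[0,2])/K[0,0]*z,(v-K[1,2])/K[1,1]*z,z])
E
python3 - <<'E'
from h import *
s=manip.state();print(s['t'],s['tcp_pos'],s['tcp_rot'],s['ft_force'])
ims=[]
for n in('top','side'):
    p,d=grab(n,n+'0.png');np.savez('d_'+n,p=p,d=d)
    for th in('frame','plate','tile_board','lip','catch'):
        for r in spotter.search_frame(th,n)[:3]: print(n,th,round(r['score'],2),w(n,r['point']).round(3))
E
```

```text
0.0 [0.19594748 0.64531951 0.23024404] [[-9.56865483e-01  2.90530909e-01 -4.88016298e-04]
 [ 2.90531304e-01  9.56863558e-01 -1.92179308e-03]
 [-9.13752773e-05 -1.98068147e-03 -9.99998034e-01]] [-0.76150534 -0.17312863 -0.15528069]
top frame 0.85 [0.613 0.061 0.029]
top plate 0.94 [0.513 0.081 0.042]
top plate 0.84 [ 0.588 -0.143  0.009]
top plate 0.65 [ 0.414 -0.104  0.005]
top tile_board 0.88 [0.641 0.2   0.017]
top tile_board 0.49 [0.515 0.083 0.041]
top lip 0.71 [0.609 0.071 0.035]
top catch 0.73 [0.516 0.082 0.044]
side frame 0.83 [0.583 0.019 0.033]
side plate 0.91 [ 0.413 -0.11   0.004]
side plate 0.81 [ 0.578 -0.158  0.01 ]
side plate 0.6 [0.513 0.071 0.042]
side tile_board 0.94 [0.642 0.208 0.017]
side lip 0.82 [0.587 0.017 0.034]
```

View pics/top0.png

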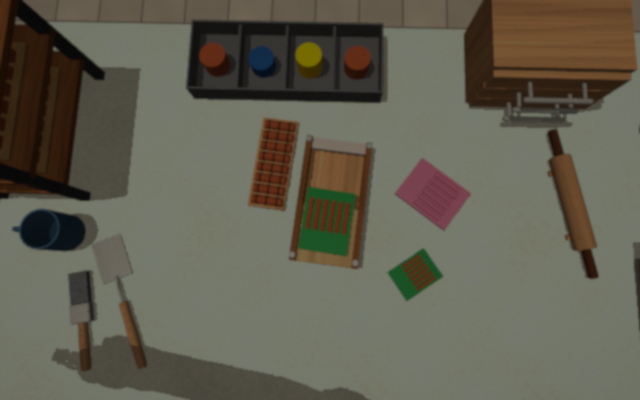

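View pics/side0.png

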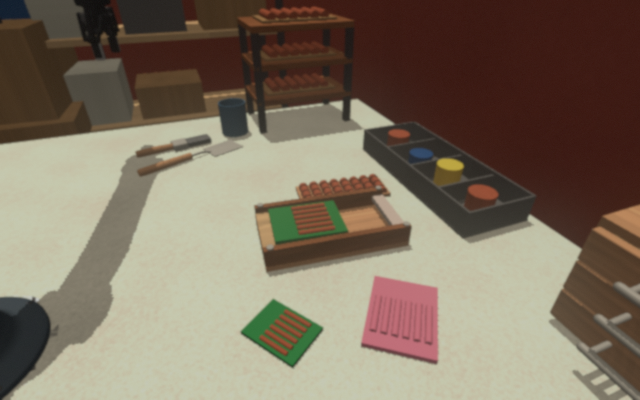

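The top view shows the frame from about (290,255) to (370,145), the white lip at (340,146) at its far end, and the large green plate at (328,222) on the deck. The tile board is at (273,165). The small green plate at (415,274) and the pink one are decoys.

```bash
cat >> h.py <<'E'
def green(p):
    h=cv2.cvtColor(p,cv2.COLOR_RGB2HSV);return (h[...,0]>45)&(h[...,0]<80)&(h[...,1]>130)
E
python3 - <<'E'
from h import *
for n in('top','side'):
    z=np.load(f'd_{n}.npz');p,d=z['p'],z['d']
    X=cloud(n,d,np.ones(d.shape,bool))
    near=(abs(X[:,0]-.6)<.18)&(abs(X[:,1]-.06)<.13)
    tb=X[near&(X[:,2]<.012)&(X[:,2]>-.02)];print(n,'table z',np.median(tb[:,2]))
    F=X[near&(X[:,2]>.027)&(X[:,2]<.06)]
    r=cv2.minAreaRect(F[:,:2].astype(np.float32)*1000);print('frame',r)
    T=F[F[:,2]>.040];print('tops',cv2.minAreaRect(T[:,:2].astype(np.float32)*1000),np.percentile(T[:,2],[10,50,90]))
    G=cloud(n,d,green(p));G=G[(abs(G[:,0]-.51)<.09)&(abs(G[:,1]-.08)<.08)&(G[:,2]>.03)]
    print('green',cv2.minAreaRect(G[:,:2].astype(np.float32)*1000),np.median(G[:,2]),len(G))
    h=cv2.cvtColor(p,cv2.COLOR_RGB2HSV)
    L=cloud(n,d,(h[...,1]<70)&(h[...,2]>90));L=L[(abs(L[:,0]-.7)<.06)&(abs(L[:,1]-.05)<.07)&(L[:,2]>.02)]
    if len(L)>9:print('lip',cv2.minAreaRect(L[:,:2].astype(np.float32)*1000),np.median(L[:,2]),len(L))
E
```

```text
top table z 0.0002695803717903667
frame ((561.404541015625, 73.75432586669922), (140.0400390625, 264.4708557128906), 84.04240417480469)
tops ((560.9271850585938, 73.80413818359375), (140.0400390625, 263.48577880859375), 84.04240417480469) [0.04102709 0.04402276 0.04737899]
green ((517.8407592773438, 82.24082946777344), (98.72773742675781, 126.74057006835938), 82.1581039428711) 0.04162338776631097 1792
lip ((680.03076171875, 56.40406036376953), (129.30564880371094, 24.84701156616211), 84.2873306274414) 0.03374900471463602 629
side table z 0.0007534608640546614
frame ((560.746337890625, 72.67655181884766), (143.33343505859375, 264.8248596191406), 84.0078353881836)
tops ((560.0830688476562, 72.82917785644531), (143.36178588867188, 263.2466735839844), 84.0528335571289) [0.0417677  0.0441657  0.04737362]
green ((0.0, 0.0), (0.0, 0.0), 0.0) nan 0
lip ((678.8358764648438, 55.12748718261719), (129.7650909423828, 25.68644905090332), 83.61019897460938) 0.03447500983890074 487
  return _methods._mean(a, axis=axis, dtype=dtype,
  ret = ret.dtype.type(ret / rcount)
```

```bash
cat >> h.py <<'E'
from scipy.spatial.transform import Rotation as Ro
A=np.deg2rad(-5.96);FX=np.array([np.cos(A),np.sin(A),0]);FY=np.array([-FX[1],FX[0],0]);FO=np.array([.6149,.0678,0])
def where():
    s=manip.state();q=np.array(s['tcp_pos'])-FO;return s,np.array([q@FX,q@FY,q[2]])
def go(xf,yf,z):
    s,f=where();R=np.array(s['tcp_rot']);T=np.c_[-FX,FY,[0,0,-1]]
    dw=FO+xf*FX+yf*FY+[0,0,z]-s['tcp_pos']
    print('t',s['t'],'frame',f.round(4),'F',np.round(s['ft_force'],1),'linear',(R.T@dw).round(4),'turn',Ro.from_matrix(R.T@T).as_rotvec().round(3))
def plate():
    p,d=grab('top');G=cloud('top',d,green(p));G=G[(abs(G[:,0]-.57)<.14)&(abs(G[:,1]-.075)<.075)&(G[:,2]>.005)]
    q=G-FO;return np.c_[q@FX,q@FY,q[:,2]]
E
python3 -c "
from h import *
go(-.187,.004,.10)"
```

```text
t 0.6 frame [-0.4766  0.5315  0.2314] F [-0.8 -0.4 -0.7] linear [-0.3843 -0.4631  0.1313] turn [ 0.     0.    -0.191]
```

Emit:
servo_tool(turn=[[0, 0, -0.19], [0, 0, -0.19], [0, 0, -0.19], [0, 0, -0.19], [0, 0, -0.19]], linear=[[-0.038, -0.046, 0], [-0.077, -0.093, 0], [-0.115, -0.139, 0], [-0.154, -0.185, 0], [-0.192, -0.231, 0]], hand=[1, 1, 1, 1, 1], squeeze=30)

```text
t: 1.23
tcp_pos: [0.3135, 0.3672, 0.2316]
tcp_rot: [[-0.994, 0.105, 0.001], [0.105, 0.994, 0.001], [-0.001, 0.001, -1.0]]
ft_force: [1.3, 0.2, -0.6]
gripper_width: 0.001
grasp_force: 0.0
```

```bash
python3 -c "
from h import *
go(-.187,.004,.10)"
```

```text
t 1.225 frame [-0.3309  0.2665  0.2316] F [ 1.3  0.2 -0.6] linear [-0.1441 -0.2625  0.1315] turn [ 0.001  0.001 -0.001]
```

Emit:
servo_tool(turn=[[0, 0, 0], [0, 0, 0], [0, 0, 0], [0, 0, 0], [0, 0, 0]], linear=[[-0.03, -0.05, 0.02], [-0.06, -0.1, 0.05], [-0.09, -0.16, 0.08], [-0.12, -0.21, 0.11], [-0.135, -0.245, 0.131]], hand=[1, 1, 1, 1, 1])

```text
t: 1.85
tcp_pos: [0.4226, 0.1099, 0.1001]
tcp_rot: [[-0.995, 0.104, 0.002], [0.104, 0.995, 0.001], [-0.002, 0.001, -1.0]]
ft_force: [0.2, 0.4, 0.6]
gripper_width: 0.003
grasp_force: 0.0
```

Emit:
servo_tool(turn=[[0, 0, 0], [0, 0, 0]], linear=[[0, 0, 0], [0, 0, 0]], hand=[1, 1])

```text
t: 2.1
tcp_pos: [0.4216, 0.1118, 0.1005]
tcp_rot: [[-0.995, 0.105, 0.0], [0.105, 0.995, 0.001], [-0.0, 0.001, -1.0]]
ft_force: [-0.1, -0.7, 0.0]
gripper_width: 0.001
grasp_force: 0.0
```

```bash
python3 - <<'E'
from h import *
go(-.188,.004,.037)
p,d=grab('top','t1.png')
G=plate();print(len(G),G.min(0),G.max(0),np.median(G,0))
print(cv2.minAreaRect(G[:,:2].astype(np.float32)*1000))
E
```

```text
t 2.1 frame [-0.1969  0.0237  0.1005] F [-0.1 -0.7  0. ] linear [-0.0089 -0.0198  0.0635] turn [ 0.001  0.    -0.001]
1165 [-0.17654493 -0.04637929  0.03658486] [-0.033754    0.05211329  0.42824421] [-0.08033592 -0.01225548  0.04171702]
((-105.34700012207031, 4.2134552001953125), (98.34574127197266, 141.14132690429688), 88.58025360107422)
```

View pics/t1.png

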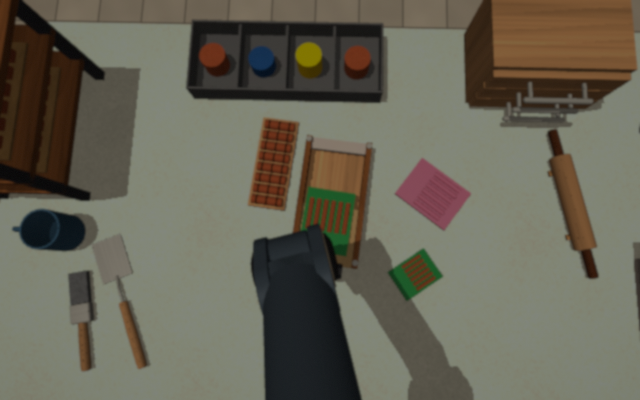

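The gripper now stands behind the plate, with its fingers near (330,270). The plate hasn't moved. I'll centre on it, go down to z 37 mm and start the push.

Emit:
servo_tool(turn=[[0, 0, 0], [0, 0, 0], [0, 0, 0], [0, 0, 0], [0, 0, 0]], linear=[[-0.004, -0.02, 0], [-0.004, -0.02, 0.025], [-0.004, -0.02, 0.05], [-0.004, -0.02, 0.0635], [-0.004, -0.02, 0.0635]], hand=[1, 1, 1, 1, 1])

```text
t: 2.82
tcp_pos: [0.4228, 0.0918, 0.0365]
tcp_rot: [[-0.995, 0.103, -0.001], [0.103, 0.995, -0.0], [0.001, -0.0, -1.0]]
ft_force: [-0.1, -1.9, -0.2]
gripper_width: -0.0
grasp_force: 0.0
```

```bash
python3 -c "
from h import *
go(-.140,.003,.037)"
```

```text
t 2.825 frame [-0.1935  0.0039  0.0365] F [-0.1 -1.9 -0.2] linear [-0.0535 -0.0009 -0.0006] turn [-0.    -0.001  0.001]
```

Emit:
servo_tool(turn=[[0, 0, 0], [0, 0, 0], [0, 0, 0], [0, 0, 0], [0, 0, 0]], linear=[[-0.01, 0, -0.0005], [-0.02, 0, -0.0005], [-0.03, 0, -0.0005], [-0.04, 0, -0.0005], [-0.05, 0, -0.0005]], hand=[1, 1, 1, 1, 1])

```text
t: 3.45
tcp_pos: [0.4734, 0.0857, 0.0373]
tcp_rot: [[-0.994, 0.105, -0.001], [0.105, 0.994, 0.0], [0.001, 0.0, -1.0]]
ft_force: [-3.1, 0.2, 1.7]
gripper_width: 0.0
grasp_force: 1.2
```

Emit:
servo_tool(turn=[[0, 0, 0], [0, 0, 0], [0, 0, 0]], linear=[[-0.008, 0, 0], [-0.016, 0, 0], [-0.024, 0, 0]], hand=[1, 1, 1])

```text
t: 3.82
tcp_pos: [0.4972, 0.0833, 0.0372]
tcp_rot: [[-0.995, 0.104, -0.0], [0.104, 0.995, 0.0], [0.0, 0.0, -1.0]]
ft_force: [-1.9, -0.4, 2.6]
gripper_width: 0.001
grasp_force: 1.1
```

```bash
python3 - <<'E'
from h import *
go(-.074,.003,.037)
G=plate();G=G[G[:,2]<.1];print(len(G),G.min(0),G.max(0),np.median(G,0))
print(cv2.minAreaRect(G[:,:2].astype(np.float32)*1000))
A=np.c_[G[:,:2],np.ones(len(G))];print('slope',np.linalg.lstsq(A,G[:,2],rcond=None)[0])
grab('side','s2.png')
E
```

```text
t 3.825 frame [-0.1187  0.0031  0.0372] F [-1.9 -0.4  2.6] linear [-0.0447 -0.0001  0.0002] turn [ 0.    -0.    -0.001]
545 [-0.02581863 -0.04433261  0.00850139] [0.02703493 0.05855556 0.04667709] [0.00886956 0.00725651 0.04165412]
((0.4602527618408203, 7.116943359375), (102.88728332519531, 52.83114242553711), 89.81990051269531)
slope [ 0.01764942 -0.02984353  0.04112247]
```

View pics/s2.png

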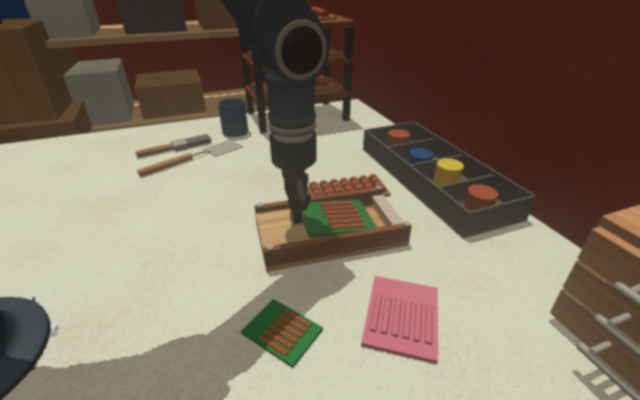

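The side view shows the plate pushed forward past the deck edge, at (340,217), but still level. Friction on the finger seems to be holding its near end down. I'll back off a little so that it tips.

Emit:
servo_tool(turn=[[0, 0, 0], [0, 0, 0], [0, 0, 0]], linear=[[0.012, 0, 0], [0.012, 0, 0], [0.012, 0, 0]], hand=[1, 1, 1])

```text
t: 4.3
tcp_pos: [0.4848, 0.0847, 0.0374]
tcp_rot: [[-0.995, 0.104, 0.0], [0.104, 0.995, 0.0], [-0.0, 0.0, -1.0]]
ft_force: [0.5, 0.7, -0.8]
gripper_width: -0.003
grasp_force: 0.0
```

```bash
python3 - <<'E'
from h import *
go(-.074,.003,.037)
G=plate();G=G[G[:,2]<.1];print(len(G),G.min(0),G.max(0),np.median(G,0))
A=np.c_[G[:,:2],np.ones(len(G))];print('slope',np.linalg.lstsq(A,G[:,2],rcond=None)[0])
p,d=grab('side','s3.png');cv2.imwrite('pics/s3c.png',cv2.resize(p[170:290,230:430,::-1],None,fx=4,fy=4,interpolation=2))
E
```

```text
t 4.3 frame [-0.1312  0.0033  0.0374] F [ 0.5  0.7 -0.8] linear [-0.0572 -0.0002  0.0005] turn [ 0.  0. -0.]
507 [-0.04394383 -0.04387926  0.01087794] [0.02172616 0.05666513 0.03719352] [0.00814839 0.00615708 0.02201644]
slope [-0.26986371 -0.0039822   0.02390862]
```

View pics/s3c.png

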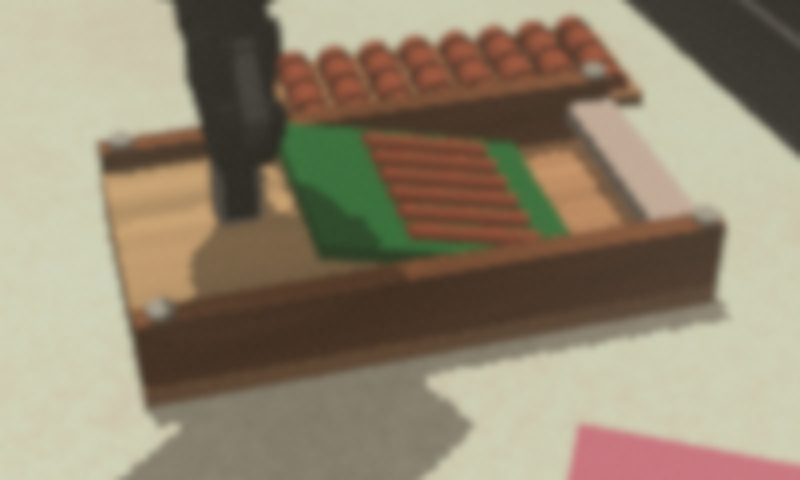

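It has tipped: in the crop, the plate slopes from (290,130) at the near end down to (565,235) at the far edge. Next I'll push it on under the lip.

Emit:
servo_tool(turn=[[0, 0, 0], [0, 0, 0], [0, 0, 0], [0, 0, 0], [0, 0, 0]], linear=[[-0.009, 0.003, 0], [-0.018, 0.003, 0], [-0.027, 0.003, 0], [-0.036, 0.003, 0], [-0.045, 0.003, 0]], hand=[1, 1, 1, 1, 1])

```text
t: 5.03
tcp_pos: [0.5305, 0.0827, 0.0372]
tcp_rot: [[-0.995, 0.105, -0.0], [0.105, 0.995, -0.0], [0.0, -0.0, -1.0]]
ft_force: [-0.8, 0.3, -0.6]
gripper_width: 0.001
grasp_force: 0.3
```

```bash
python3 - <<'E'
from h import *
go(-.074,.004,.037)
G=plate();G=G[G[:,2]<.1];print(len(G),G.min(0),G.max(0),np.median(G,0))
A=np.c_[G[:,:2],np.ones(len(G))];print('slope',np.linalg.lstsq(A,G[:,2],rcond=None)[0])
E
```

```text
t 5.025 frame [-0.0855  0.006   0.0372] F [-0.8  0.3 -0.6] linear [-0.0115 -0.002   0.0002] turn [-0.    -0.    -0.001]
235 [ 0.02566509 -0.04487027  0.01543085] [0.05330805 0.05282769 0.02681651] [0.04461212 0.01893226 0.01984334]
slope [-0.19339951  0.00202433  0.02832193]
```

Emit:
servo_tool(turn=[[0, 0, 0], [0, 0, 0], [0, 0, 0], [0, 0, 0]], linear=[[-0.004, -0.002, 0], [-0.007, -0.002, 0], [-0.009, -0.002, 0], [-0.009, -0.002, 0]], hand=[1, 1, 1, 1])

```text
t: 5.58
tcp_pos: [0.5389, 0.0799, 0.0373]
tcp_rot: [[-0.995, 0.105, 0.0], [0.105, 0.995, 0.0], [-0.0, 0.0, -1.0]]
ft_force: [0.7, 0.4, 0.6]
gripper_width: -0.002
grasp_force: 0.1
```

Emit:
servo_tool(turn=[[0, 0, 0], [0, 0, 0], [0, 0, 0]], linear=[[-0.002, 0, 0], [-0.003, 0, 0], [-0.003, 0, 0]], hand=[1, 1, 1])

```text
t: 5.95
tcp_pos: [0.5419, 0.0796, 0.0374]
tcp_rot: [[-0.995, 0.105, 0.0], [0.105, 0.995, 0.0], [-0.0, 0.0, -1.0]]
ft_force: [-0.1, 0.3, 0.3]
gripper_width: -0.006
grasp_force: 0.0
```

```bash
python3 - <<'E'
from h import *
go(-.074,.004,.037)
G=plate();G=G[G[:,2]<.1];print(len(G),G.min(0),G.max(0),np.median(G,0))
A=np.c_[G[:,:2],np.ones(len(G))];print('slope',np.linalg.lstsq(A,G[:,2],rcond=None)[0])
p,d=grab('side','s3.png');cv2.imwrite('pics/s4c.png',cv2.resize(p[170:290,230:430,::-1],None,fx=4,fy=4,interpolation=2))
E
```

```text
t 5.95 frame [-0.0738  0.0042  0.0374] F [-0.1  0.3  0.3] linear [ 0.0002 -0.0002  0.0004] turn [ 0.     0.    -0.001]
8 [ 0.04612859 -0.04427743  0.01739034] [0.05114075 0.04971254 0.0221541 ] [ 0.05042006 -0.0418105   0.02004779]
slope [-5.32292902e-01  3.80906092e-04  4.64551472e-02]
```

View pics/s4c.png

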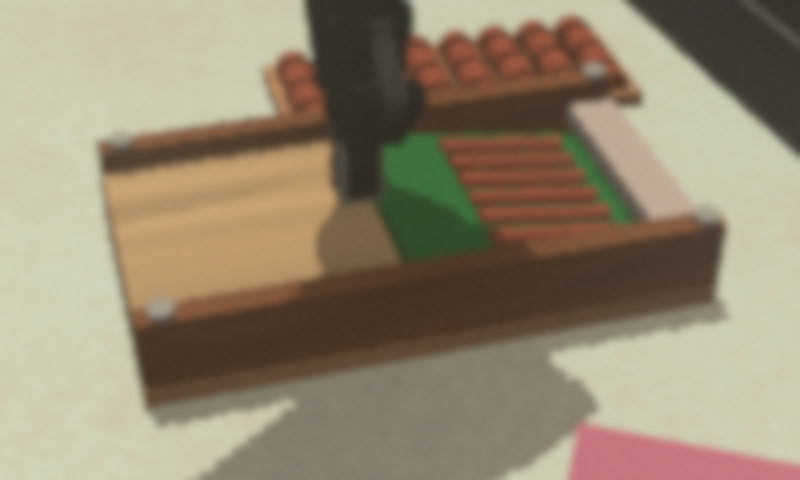

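The plate's far edge is under the lip and its near end is right at the deck edge, around (400,255) in the crop. I'll check the height of its near end.

```bash
python3 - <<'E'
from h import *
p,d=grab('side');h=cv2.cvtColor(p,cv2.COLOR_RGB2HSV)
m=(h[...,0]>45)&(h[...,0]<85)&(h[...,1]>100)
G=cloud('side',d,m);q=G-FO;q=np.c_[q@FX,q@FY,q[:,2]];q=q[(abs(q[:,1])<.06)&(q[:,0]>-.1)&(q[:,0]<.08)]
for a in range(-80,70,10):
    k=q[(q[:,0]*1000>=a)&(q[:,0]*1000<a+10)]
    if len(k):print(a,len(k),np.percentile(k[:,2],[10,50,90]).round(4))
print(q[:,0].min())
E
```

```text
-70 40 [0.0377 0.0382 0.0393]
-60 107 [0.0362 0.0372 0.0381]
-50 137 [0.0347 0.0357 0.0367]
-40 141 [0.0332 0.034  0.0349]
-30 96 [0.0318 0.0326 0.0336]
40 36 [0.0203 0.021  0.0218]
50 25 [0.0193 0.0201 0.0211]
-0.06562407323166036
```

The near end is resting on the catch: the thumb strip is at z ≈ 34 mm and the slope is about 0.16. I'll lift, move over the thumb strip and press.

Emit:
servo_tool(turn=[[0, 0, 0], [0, 0, 0], [0, 0, 0], [0, 0, 0], [0, 0, 0]], linear=[[0.002, 0, -0.005], [0.002, 0, -0.02], [-0.013, 0, -0.02], [-0.027, -0.001, -0.018], [-0.027, -0.001, -0.01]], hand=[1, 1, 1, 1, 1])

```text
t: 6.72
tcp_pos: [0.5704, 0.0753, 0.0472]
tcp_rot: [[-0.994, 0.106, 0.002], [0.106, 0.994, 0.0], [-0.002, 0.0, -1.0]]
ft_force: [-0.4, -0.5, 0.3]
gripper_width: 0.001
grasp_force: 0.0
```

```bash
python3 -c "
from h import *
go(-.047,.003,.018)"
```

```text
t 6.725 frame [-0.045   0.0028  0.0472] F [-0.4 -0.5  0.3] linear [0.002  0.0002 0.0292] turn [ 0.     0.002 -0.002]
```

Emit:
servo_tool(turn=[[0, 0, 0], [0, 0, 0], [0, 0, 0], [0, 0, 0], [0, 0, 0]], linear=[[0.002, 0, 0.006], [0.002, 0, 0.011], [0.002, 0, 0.015], [0.002, 0, 0.018], [0.002, 0, 0.021]], hand=[1, 1, 1, 1, 1])

```text
t: 7.35
tcp_pos: [0.566, 0.0762, 0.0262]
tcp_rot: [[-0.995, 0.104, -0.0], [0.104, 0.995, 0.0], [0.0, 0.0, -1.0]]
ft_force: [-0.7, 0.2, 2.1]
gripper_width: 0.001
grasp_force: 0.7
```

Emit:
servo_tool(turn=[[0, 0, 0], [0, 0, 0], [0, 0, 0]], linear=[[0, 0, 0.003], [0, 0, 0.006], [0, 0, 0.007]], hand=[1, 1, 1])

```text
t: 7.72
tcp_pos: [0.5664, 0.0758, 0.0189]
tcp_rot: [[-0.995, 0.105, -0.0], [0.105, 0.995, -0.0], [0.0, -0.0, -1.0]]
ft_force: [0.1, -0.3, 0.2]
gripper_width: -0.001
grasp_force: 0.0
```

```bash
python3 -c "
from h import *
go(-.047,.003,.018)"
```

```text
t 7.725 frame [-0.0491  0.003   0.0189] F [ 0.1 -0.3  0.2] linear [-0.0021  0.      0.0009] turn [-0.    -0.    -0.001]
```

Emit:
servo_tool(turn=[[0, 0, 0], [0, 0, 0], [0, 0, 0]], linear=[[0, 0, 0.001], [0, 0, 0.002], [0, 0, 0.002]], hand=[1, 1, 1])

```text
t: 8.1
tcp_pos: [0.5666, 0.0759, 0.0181]
tcp_rot: [[-0.994, 0.105, 0.0], [0.105, 0.994, 0.0], [-0.0, 0.0, -1.0]]
ft_force: [-2.2, -1.0, 6.6]
gripper_width: -0.003
grasp_force: 3.2
```

Emit:
servo_tool(turn=[[0, 0, 0], [0, 0, 0], [0, 0, 0], [0, 0, 0]], linear=[[0, 0, -0.02], [0, 0, -0.06], [0.05, 0, -0.11], [0.06, 0, -0.15]], hand=[1, 1, 1, 1])

```text
t: 8.6
tcp_pos: [0.5043, 0.0823, 0.168]
tcp_rot: [[-0.995, 0.104, -0.002], [0.104, 0.995, -0.0], [0.002, -0.0, -1.0]]
ft_force: [0.9, 0.4, 0.0]
gripper_width: 0.0
grasp_force: 0.0
```

```bash
python3 - <<'E'
from h import *
p,d=grab('side');h=cv2.cvtColor(p,cv2.COLOR_RGB2HSV);cv2.imwrite('pics/s5c.png',cv2.resize(p[170:290,230:430,::-1],None,fx=4,fy=4,interpolation=2))
m=(h[...,0]>45)&(h[...,0]<85)&(h[...,1]>100)
G=cloud('side',d,m);q=G-FO;q=np.c_[q@FX,q@FY,q[:,2]];q=q[(abs(q[:,1])<.06)&(q[:,0]>-.1)&(q[:,0]<.08)]
for a in range(-80,70,10):
    k=q[(q[:,0]*1000>=a)&(q[:,0]*1000<a+10)]
    if len(k):print(a,len(k),np.percentile(k[:,2],[10,50,90]).round(4))
E
```

```text
-60 112 [0.0177 0.0187 0.0195]
-50 121 [0.0176 0.0185 0.0193]
-40 126 [0.0176 0.0187 0.0197]
-30 86 [0.0178 0.0185 0.0195]
40 39 [0.018  0.0187 0.0195]
50 38 [0.0179 0.0185 0.0191]
```

View pics/s5c.png

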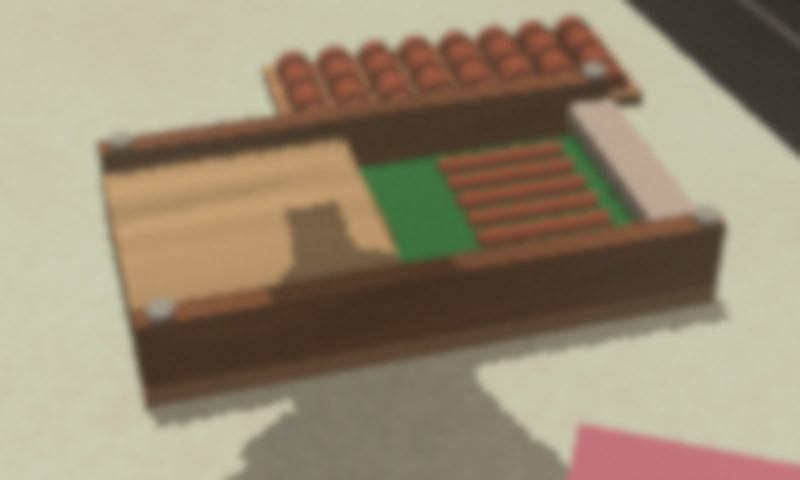

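The plate lies flat at about 18.6 mm everywhere, with its far edge under the lip. The tile board is undisturbed and the arm is clear, so I'm handing in.

Emit:
servo_tool(turn=[[0, 0, 0], [0, 0, 0]], linear=[[0, 0, 0], [0, 0, 0]], hand=[1, 1])

```text
t: 8.9
tcp_pos: [0.5064, 0.082, 0.1664]
tcp_rot: [[-0.995, 0.105, -0.001], [0.105, 0.995, -0.0], [0.001, -0.001, -1.0]]
ft_force: [-0.8, 1.3, 0.0]
gripper_width: -0.001
grasp_force: 0.0
```

```bash
python3 -c "
from h import *
print(finish_job())"
```

```text
the job is handed in; nothing more can be done
None
```

I handed the job in at about 9 s, with no verdict returned: the plate lies flat in the pocket (top about 18.6 mm all over) with its far edge under the lip, the tile board looks untouched, and the arm is clear; I did not see the catch directly, but the plate is low enough for it to have sprung back.

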